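Sieve the pebble sample over the catch pan

TASK

Hold the sieve by its green handle and shake it briskly side to side along the rails of the catch pan, each stroke knocking gently against the sprung red-tipped pin at that end (pressing it in visibly, never fully home), left and right in turn, the robot's left first, with at least three knocks at each end and until all the small dark pebbles have dropped into the pan. Then lift the sieve out with all the large pale pebbles still in it, set it down gently and flat in the wooden tray, and let go. Do not force the sieve against the pan, and leave the jar, the specimen box and the loupe alone.

Things in the scene. Friction and masses are not known exactly. Their poses are not given: they have to be found in the camera images.
- pan: Fixed aluminium catch pan, 148 x 290 x 45 mm, open on top. Origin: centre of its underside, on the bench; inner floor 4 mm above it. Its long y axis is the shaking direction. Near each end a dark steel stop bar, 24 mm high, lies across the pan, with a sprung red-tipped pin in its middle pointing at the sieve.
- pan_rails (a point): Centre of the pan's open top, 45 mm above its origin: the level of its two long walls, which are slippery white plastic rails (friction about 0.1) that the sieve slides on. Axes as the pan's. Blue guides outside the rails rise 10 mm higher and leave the sieve 3 mm free on each side in x.
- buffer_left (a joint): Metres the pin at the pan's +y end is pressed in, along y: 0 free, 0.016 fully home. 2.4 N starts it, then 0.6 N per mm; it meets the middle of the sieve's end wall. The stop bars are clamped elsewhere each time and not measured: with the sieve's centre 20 to 38 mm from the pan's centre along +y, the sieve just touches the pin. Find it by feel.
- buffer_right (a joint): The same for the pin at the pan's -y end; its place (20 to 38 mm along -y) is set independently of the other one.
- sieve: Loose steel sieve, 132 (x) x 134 (y) x 36 mm high without handle, 0.26 to 0.40 kg. Origin: centre of its underside. It starts on the pan's rails, axes parallel to the pan's, within 5 mm of its centre. Floor 8 to 12 mm above the origin: a shallow trough (6 degree sides, 31 mm wide) along x in the middle, where the small pebbles lie, and two 20 mm slots along x on each side of it.
- sieve_grip (a point): Middle of the sieve's handle, 66 mm above its origin; axes as the sieve's. The handle is a green bar along x over the sieve's middle, 130 mm long, 10 mm wide (y), 24 mm high, on two end posts. Take it from above across its width; keep finger tips no more than 20 mm below this point, clear of the pebbles and walls.
- tray: Fixed wooden tray, 168 x 168 x 22 mm, open on top, walls 6 mm, inner floor 6 mm above the origin. Origin: centre of its underside, on the bench. The sieve goes in here, its sides along the tray's sides, with 11 mm to spare on each side.
- jar: Small glass jar with black lid, 48 mm across, 75 mm high, loose; origin at its underside. Bystander.
- specimen_box: Open wooden box with rock chips, 70 x 100 x 28 mm, loose; origin at its underside. Bystander.
- loupe: Black magnifier, 48 mm across, 42 mm high, loose; origin at its underside. Bystander.
- small0: Small dark round pebble, 16 mm across, 11 g; origin at its centre. It passes the sieve's slots. It lies still under slow motion of the sieve and leaves the trough only in brisk strokes (0.2 m/s or more).
- small1: Small dark round pebble, 16 mm across, 11 g; origin at its centre. It passes the sieve's slots. It lies still under slow motion of the sieve and leaves the trough only in brisk strokes (0.2 m/s or more).
- small2: Small dark round pebble, 16 mm across, 11 g; origin at its centre. It passes the sieve's slots. It lies still under slow motion of the sieve and leaves the trough only in brisk strokes (0.2 m/s or more).
- small3: Small dark round pebble, 16 mm across, 11 g; origin at its centre. It passes the sieve's slots. It lies still under slow motion of the sieve and leaves the trough only in brisk strokes (0.2 m/s or more).
- large0: Large pale round pebble, 27 mm across, 27 g; origin at its centre. It does not pass the sieve's slots.
- large1: Large pale round pebble, 27 mm across, 27 g; origin at its centre. It does not pass the sieve's slots.
- large2: Large pale round pebble, 27 mm across, 27 g; origin at its centre. It does not pass the sieve's slots.
There are look-alikes about, which are no part of the job. Of the things shaped like the sieve, the steel one is meant.

How it is judged (in metres and radians):
On the way, in this order (a step that is already met when the one before it is completed fails the run):
1. the sieve knocks the left (+y) buffer (pin pressed in more than 3 mm) (value of joint buffer_left above 0.003 m), for 0.02 s.
2. the sieve knocks the right (-y) buffer (pin pressed in more than 3 mm) (value of joint buffer_right above 0.003 m), for 0.02 s.
3. the sieve knocks the left (+y) buffer (pin pressed in more than 3 mm) (value of joint buffer_left above 0.003 m), for 0.02 s.
4. the sieve knocks the right (-y) buffer (pin pressed in more than 3 mm) (value of joint buffer_right above 0.003 m), for 0.02 s.
5. the sieve knocks the left (+y) buffer (pin pressed in more than 3 mm) (value of joint buffer_left above 0.003 m), for 0.02 s.
6. the sieve knocks the right (-y) buffer (pin pressed in more than 3 mm) (value of joint buffer_right above 0.003 m), for 0.02 s.
At the end, for the whole second after the job is handed in: All four small pebbles lie in the catch pan, below its rails; all three large pebbles lie in the sieve; the sieve stands flat and still on the floor of the wooden tray (underside within 10 mm of the tray's underside in height, centre within 16 mm in each direction, tilt below 0.06 rad), released (x of small0 in the frame of pan between -0.062 and 0.062 m and y of small0 in the frame of pan between -0.142 and 0.142 m and z of small0 in the frame of pan between 0 and 0.035 m and x of small1 in the frame of pan between -0.062 and 0.062 m and y of small1 in the frame of pan between -0.142 and 0.142 m and z of small1 in the frame of pan between 0 and 0.035 m and x of small2 in the frame of pan between -0.062 and 0.062 m and y of small2 in the frame of pan between -0.142 and 0.142 m and z of small2 in the frame of pan between 0 and 0.035 m and x of small3 in the frame of pan between -0.062 and 0.062 m and y of small3 in the frame of pan between -0.142 and 0.142 m and z of small3 in the frame of pan between 0 and 0.035 m and x of large0 in the frame of sieve between -0.062 and 0.062 m and y of large0 in the frame of sieve between -0.066 and 0.066 m and z of large0 in the frame of sieve between 0.008 and 0.05 m and x of large1 in the frame of sieve between -0.062 and 0.062 m and y of large1 in the frame of sieve between -0.066 and 0.066 m and z of large1 in the frame of sieve between 0.008 and 0.05 m and x of large2 in the frame of sieve between -0.062 and 0.062 m and y of large2 in the frame of sieve between -0.066 and 0.066 m and z of large2 in the frame of sieve between 0.008 and 0.05 m and x of sieve in the frame of tray between -0.016 and 0.016 m and y of sieve in the frame of tray between -0.016 and 0.016 m and z of sieve in the frame of tray between -0.002 and 0.01 m and angle between sieve's own z axis and vertical below 0.06 rad and linear speed of sieve below 0.02 m/s); the robot touches nothing.
It fails at once if a pin is knocked (over 3 mm) with the sieve lifted more than 8 mm off the rails (value of joint any of buffer_left, buffer_right above 0.003 m and z of sieve in the frame of pan_rails above 0.008 m).
It fails at once if a buffer pin is rammed home (pressed in more than 14 mm) (value of joint any of buffer_left, buffer_right above 0.014 m).
It fails at once if the sieve is forced against the pan's rails or guides (over 60 N) (contact force between sieve and pan above 60 N).
It fails at once if the sieve is banged down in the wooden tray (over 50 N) (contact force between sieve and tray above 50 N).
It fails at once if the jar, specimen box or loupe is moved more than 15 mm (distance of any of jar, specimen_box, loupe from where it was at the start of the episode above 0.015 m).
It also fails if it takes over 69 s, if anything falls off the work surface, if the arm or the gripper's body presses on something with over 40 N, if the wrist force passes 120 N, or if a joint passes its speed limit or range.

ROBOT

A 6-joint arm with a two-finger parallel gripper is mounted at the origin on the work surface. World frame = base frame: x ahead of the robot, y to its left, z up, the work surface at z = 0. Lengths are in mm, angles in rad, forces in N, time in s.
With the tool pointing down it reaches from about 350 to 875 mm from the base axis. Payload 4.2 kg.
Tool frame: the origin (TCP) lies where the fingers leave the gripper's body, on its centre line; the fingertips stand ahead of it and the grasp point (between the pads) lies 54 mm ahead of it (arm.nose_length is the z of the fingertips in the tool frame, in mm); z points along the fingers, x is the direction in which the jaws open and shut, and the axes are right-handed (so a half turn about z gives the same grasp; the last joint's range is limited). The gripper opens to 85 mm and grips with 20 to 120 N. Pads are 22 mm wide; open, the fingers measure 114 mm over their backs; the gripper's body (76 mm by 85 mm) begins 54 mm behind the grasp point. The pads swing forward as they close: fully open they stand 13 mm farther back than shut.
Start: joints at [-1.044, 0.385, 0.008, 0, -1.194, -0.259], TCP at [165.398, -602.696, 303.912] pointing down, gripper open.
Joint ranges: [-3.14, 3.14], [-1.21, 2.06], [-1.07, 1.41], [-3.16, 2.05], [-2.99, -0.16], [-3.1, 3.1]. Speed limits (rad/s): [2.79, 2.79, 3.14, 3.14, 3.14, 3.14].

INTERFACE

Orientations are given as a unit quaternion [x, y, z, w].
In Python, from bench import arm, imaging, job_done gives the robot as it stands.
- The arm moves only by the shell command python3 -m crank 'ROWS' [OPENING]. ROWS is a JSON object of lists of equal length, an entry for each row: "delta_pos": the shift along the tool's x, y, z in m, a list of three; "twist": the turn about the tool's z in rad. In form: {"delta_pos": [[tx, ty, tz], ...], "twist": [twist, ...]}. A call has 1 to 8 rows; each row shifts and turns the commanded pose from where the row before left it, along the tool's axes as they then stand; what a row does not reach is not made up. A row lasts 1/12 s, in which the tool goes at most 41.7 mm and 7.16 degrees, less where a joint would pass 70% of its speed; a pose out of reach is approached as far as the arm can. A call is refused whole if a number of a shift passes 0.0417 or a number of a turn 0.125, either way. A call with a gripper value outside its range is refused whole. OPENING is the opening, from 0 (shut) to 1 (fully open), set as the call begins (- or left out, the last holds). The fingers move at their own pace and stop on an object; the grip force is fixed at half the most. Time passes only in rows, so rows that do not move let the fingers close. It gives the time, the measured TCP pose, the force and the opening at its end, in the units of the state.
- arm.read_state(): the state, without advancing time (a new reading comes with each control period).
- imaging.get_image(name): name is "side" or "top" or "wrist"; returns (picture, depth): 384x512x3 uint8, blue, green, red; 384x512 float32, mm along the optical axis (not along the pixel's ray), 0 where there is no reading.
- imaging.camera_model(name): a dict with "vfov" (degrees; the focal length in pixels is half the picture's height over the tangent of half this angle, whatever the lens; pixels are square), "cx", "cy" (the principal point, pixels), "dist" ([k1, k2, p1, p2, k3] as OpenCV has them; the pictures are not rectified), "T" (4x4, takes a point from camera to world coordinates); the wrist camera has in their place "hand_eye" (4x4, takes a point from camera to tool coordinates, whose origin is the TCP and whose axes are the tool frame's). Camera axes: x right, y up, looking along -z (the intrinsics and any distortion apply to the point x, -y, -z); pixel columns grow to the right and rows downward; lengths in mm; the calibration is good to about 2 mm. A picture is of the moment at which its call begins: read the wrist's pose just before it. camera_model takes no time and is no camera call.
- job_done(): hands the job in, once; it reports no verdict.
The state is a dict: "clock": time; "joints": joint angles; "joint_vel": joint speeds; "joint_efforts": joint torques, N m; "position": TCP position; "ee_rot": TCP orientation; "contact_force": force on the tool from outside, world axes, zero at the start; "wrist_torque": the same for the moment, N m; "gripper_width": finger opening in mm.
Only numpy, scipy, OpenCV 4.12 (cv2) and the standard library are available. Lean on these libraries where they do the work, as an engineer would, in place of code of your own. Each camera call takes 0.05 s, during which the arm holds its last target.

## Working session

There is one attempt and no reset: what is moved stays moved. The work goes in short steps, Python scripts to look and compute and a shell command to move; the robot and the scene stay as the last step left them, time stands still between calls to the robot, and variables do not carry over. Pictures are saved under pics/ and viewed, and the job is handed in when it is done.

```bash
ls; mkdir -p pics; python3 - <<'E'
from bench import arm, imaging
import cv2
s=arm.read_state()
for k in s: print(k,s[k])
print(arm.nose_length)
for n in ("top","side"):
    im,d=imaging.get_image(n); cv2.imwrite(f"pics/{n}0.png",im)
    import numpy as np; np.save(f"pics/{n}0.npy",d)
    print(n,imaging.camera_model(n))
print(imaging.camera_model("wrist"))
E
```

```text
pics
clock 0.0
joints [-1.04437526e+00  3.85566787e-01  6.59691443e-03 -5.07116948e-04
 -1.19401675e+00 -2.58622609e-01]
joint_vel [-0.00055851 -0.00181126 -0.00030894 -0.0006775  -0.00022208 -0.00016291]
joint_efforts [ 7.12510282e-04 -3.92287982e+01  1.88400793e+01  4.18635160e+00
 -4.59115603e-03 -1.41400159e-05]
position [ 165.30094749 -602.28785393  302.80272308]
ee_rot [ 6.06453009e-01  7.95118540e-01  6.36989819e-04 -9.21486492e-04]
contact_force [-0.03591011 -0.3596054   0.15196391]
wrist_torque [0.03086861 0.00879652 0.03784363]
gripper_width 85.5462830310555
72.6
top {'vfov': 57.13951338393203, 'cx': 252.43819766058093, 'cy': 192.62262193569933, 'dist': array([-0.0201139,  0.       ,  0.       ,  0.       ,  0.       ]), 'T': array([[-6.02320277e-03,  9.89350061e-01, -1.45431009e-01,
         3.97270463e+02],
       [-9.99844434e-01, -3.54730379e-03,  1.72778870e-02,
        -7.60279714e+01],
       [ 1.65779906e-02,  1.45512453e-01,  9.89217517e-01,
         1.09023099e+03],
       [ 0.00000000e+00,  0.00000000e+00,  0.00000000e+00,
         1.00000000e+00]])}
side {'vfov'
[... 307 characters left out ...]
      6.09088030e+02],
       [-3.03829406e-03,  6.73896244e-01,  7.38819748e-01,
         8.67466935e+02],
       [ 0.00000000e+00,  0.00000000e+00,  0.00000000e+00,
         1.00000000e+00]])}
{'vfov': 58.95401755186544, 'cx': 254.46510516666052, 'cy': 196.47347714055982, 'dist': array([0.0209836, 0.       , 0.       , 0.       , 0.       ]), 'hand_eye': array([[ 9.99999748e-01, -6.63716650e-04,  2.50624727e-04,
        -1.25132135e-02],
       [-5.46068152e-04, -9.45595385e-01, -3.25344541e-01,
        -8.47180462e+01],
       [ 4.52926174e-04,  3.25344322e-01, -9.45595509e-01,
        -7.00976719e+01],
       [ 0.00000000e+00,  0.00000000e+00,  0.00000000e+00,
         1.00000000e+00]])}
```

View pics/top0.png

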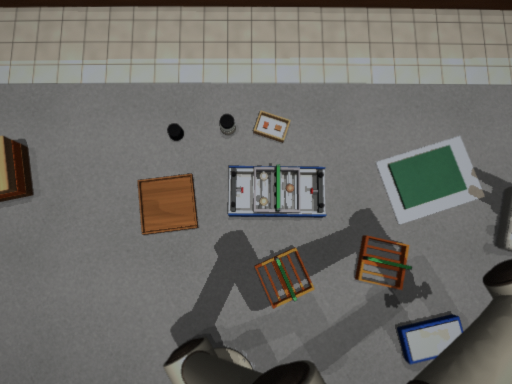

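View pics/side0.png

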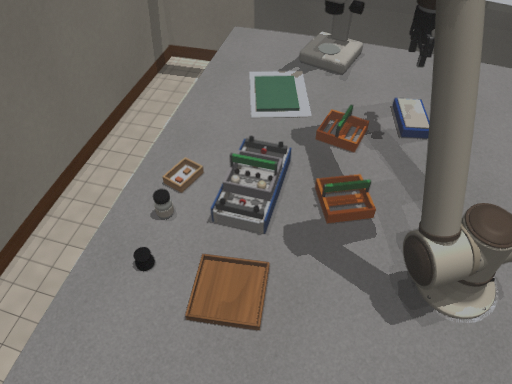

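Sieve candidates in the top view are at (278,190), grey steel in the blue-edged pan, and at (285,278) and (383,262), both orange-brown. The steel one on the pan fits the description. I'll confirm it in a crop and measure.

```bash
cat > h.py <<'E'
import numpy as np, cv2
from bench import arm, imaging
from scipy.spatial.transform import Rotation as R
def K(m): 
    f=192/np.tan(np.radians(m['vfov'])/2); return np.array([[f,0,m['cx']],[0,f,m['cy']],[0,0,1]])
def T(name,m,s=None):
    if 'T' in m: return m['T']
    W=np.eye(4); W[:3,:3]=R.from_quat(s['ee_rot']).as_matrix(); W[:3,3]=s['position']; return W@m['hand_eye']
def onplane(name,uv,z,s=None):
    m=imaging.camera_model(name); M=T(name,m,s)
    p=cv2.undistortPoints(np.array(uv,float).reshape(-1,1,2),K(m),m['dist']).reshape(-1,2)
    d=np.c_[p[:,0],-p[:,1],-np.ones(len(p))]@M[:3,:3].T; o=M[:3,3]
    return o+d*((z-o[2])/d[:,2])[:,None]
def proj(name,P,s=None):
    m=imaging.camera_model(name); M=np.linalg.inv(T(name,m,s))
    q=np.array(P,float).reshape(-1,3)@M[:3,:3].T+M[:3,3]; q=q*[1,-1,-1]
    return cv2.projectPoints(q,np.zeros(3),np.zeros(3),K(m),m['dist'])[0].reshape(-1,2)
def biggest(mask,n=1):
    c,_=cv2.findContours(mask.astype(np.uint8),cv2.RETR_EXTERNAL,cv2.CHAIN_APPROX_NONE)
    return sorted(c,key=cv2.contourArea,reverse=True)[:n]
E
python3 - <<'E'
from h import *
im=cv2.imread('pics/top0.png'); im2=cv2.imread('pics/side0.png')
a=cv2.resize(im[150:235,220:335],None,fx=5,fy=5,interpolation=cv2.INTER_CUBIC)
cv2.imwrite('pics/crop1.png',a)
cv2.imwrite('pics/crop2.png',cv2.resize(im2[130:240,200:310],None,fx=5,fy=5,interpolation=cv2.INTER_CUBIC))
hsv=cv2.cvtColor(im,cv2.COLOR_BGR2HSV)
roi=np.zeros(im.shape[:2],bool); roi[155:228,220:335]=1
g=cv2.inRange(hsv,(45,100,50),(80,255,255)).astype(bool)&roi
b=cv2.inRange(hsv,(100,100,40),(130,255,255)).astype(bool)&roi
r=cv2.inRange(hsv,(0,150,90),(8,255,255)).astype(bool)&roi
w=cv2.inRange(hsv,(5,90,40),(20,255,255)).astype(bool); w[:, :130]=0; w[:,205:]=0;w[:165]=0;w[245:]=0
for n,k,z in (('handle',g,119),('tray',w,22)):
    c=biggest(k)[0].reshape(-1,2).astype(float); P=onplane('top',c,z)
    rect=cv2.minAreaRect(P[:,:2].astype(np.float32)); print(n,len(c),rect,c.min(0),c.max(0))
ys,xs=np.nonzero(b); P=onplane('top',np.c_[xs,ys],55); rect=cv2.minAreaRect(P[:,:2].astype(np.float32)); print('pan',rect, cv2.boxPoints(rect))
print('guide components'); 
for c in biggest(b,4): print(cv2.contourArea(c),cv2.boundingRect(c))
for c in biggest(r,6): print('red',cv2.boundingRect(c))
d=np.load('pics/top0.npy'); 
E
```

```text
handle 88 ((559.0142211914062, -163.22450256347656), (8.471858978271484, 119.07827758789062), 89.08585357666016) [276. 165.] [279. 207.]
tray 214 ((522.196044921875, 165.45924377441406), (168.80088806152344, 169.3991241455078), 6.877530097961426) [138. 174.] [197. 234.]
pan ((554.8362426757812, -166.06314086914062), (287.65374755859375, 150.3839569091797), 89.71711730957031) [[ 478.93506  -309.51703 ]
 [ 629.3172   -310.25952 ]
 [ 630.7374    -22.609253]
 [ 480.3553    -21.86676 ]]
guide components
155.0 (228, 213, 98, 4)
23.5 (300, 167, 25, 2)
23.0 (229, 166, 24, 2)
0.0 (269, 166, 2, 1)
red (311, 189, 2, 4)
red (242, 188, 1, 4)
```

```bash
cat bench* 2>/dev/null | head -5; python3 -m crank --help | head -20
```

```text
invalid input: not JSON, or not a number
```

View pics/crop1.png

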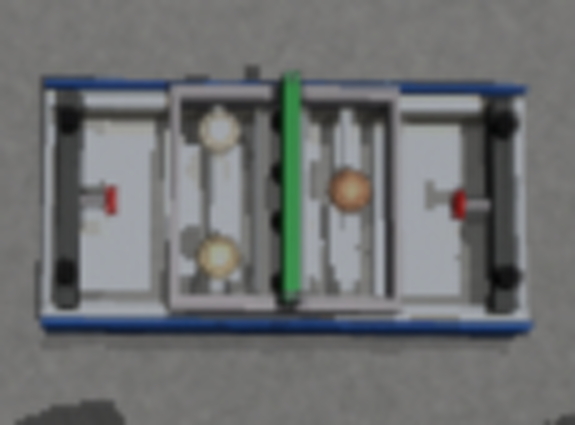

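View pics/crop2.png

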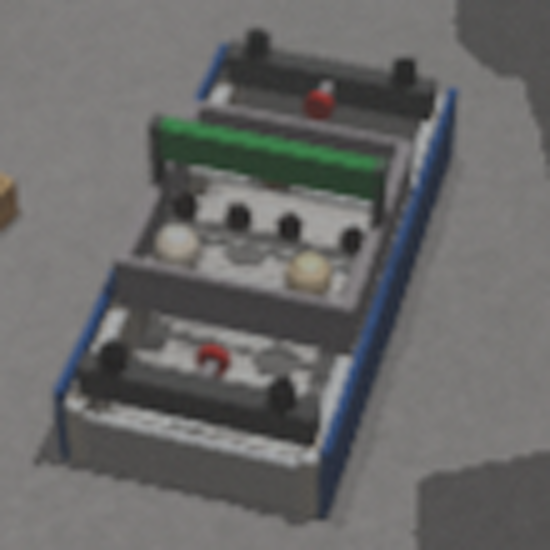

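Both crops confirm it. The steel sieve has 4 dark and 3 pale pebbles and sits in the pan between the red pins. The other two are orange. I'll square the tool to the pan and move above the handle.

```bash
python3 -m crank '{"delta_pos":[[0,0,0],[0,0,0],[0,0,0]],"twist":[0.09,0.09,0.088]}'
python3 -m crank '{"delta_pos":[[0.0274,0.0246,0],[0.0274,0.0246,0],[0.0274,0.0246,0],[0.0274,0.0246,0],[0.0274,0.0246,0],[0.0274,0.0246,0],[0.0274,0.0246,0],[0.0274,0.0246,0]],"twist":[0,0,0,0,0,0,0,0]}'
python3 -m crank '{"delta_pos":[[0.0274,0.0246,0],[0.0274,0.0246,0],[0.0274,0.0246,0],[0.0274,0.0246,0],[0.0274,0.0246,0],[0.0274,0.0246,0],[0.0274,0.0246,0],[0.0274,0.0246,0]],"twist":[0,0,0,0,0,0,0,0]}'
python3 -m crank '{"delta_pos":[[0,0,0],[0,0,0],[0,0,0]],"twist":[0,0,0]}' 0.6
python3 - <<'E'
from h import *
s=arm.read_state(); im,d=imaging.get_image('wrist')
cv2.imwrite('pics/w1.png',im); np.save('pics/w1.npy',d); 
import pickle; pickle.dump(s,open('pics/w1.pkl','wb'))
print(s['position'],R.from_quat(s['ee_rot']).as_matrix()[:,0],s['joints'],s['contact_force'])
hsv=cv2.cvtColor(im,cv2.COLOR_BGR2HSV)
g=cv2.inRange(hsv,(45,100,40),(85,255,255))
c=biggest(g)[0].reshape(-1,2); print(np.median(d[g>0]),c.min(0),c.max(0))
P=onplane('wrist',c,123,s)[:,:2].astype(np.float32); print(cv2.minAreaRect(P))
b=cv2.inRange(hsv,(100,100,40),(130,255,255)) 
for c in biggest(b,3):
    P=onplane('wrist',c.reshape(-1,2),55,s)[:,:2]; print('blue',cv2.boundingRect(c),cv2.minAreaRect(P.astype(np.float32)))
E
```

```text
clock: 0.35
position: [165.3, -602.4, 303.2]
ee_rot: [0.709, 0.705, 0.0, -0.001]
contact_force: [-0.1, -0.4, -0.6]
gripper_width: 85.5
clock: 1.02
position: [363.0, -381.9, 303.7]
ee_rot: [0.707, 0.707, 0.0, -0.0]
contact_force: [0.3, -1.0, 0.0]
gripper_width: 85.6
clock: 1.68
position: [559.8, -162.7, 303.6]
ee_rot: [0.707, 0.707, -0.0, -0.0]
contact_force: [0.3, -0.6, 0.5]
gripper_width: 85.7
clock: 1.93
position: [558.7, -164.2, 303.3]
ee_rot: [0.707, 0.707, -0.001, -0.001]
contact_force: [-0.4, -0.3, -1.0]
gripper_width: 51.9
[ 558.73249021 -164.22323095  303.27595418] [-2.01761446e-04  9.99999964e-01  1.78551162e-04] [-7.97395128e-03  3.13451969e-01 -1.00272631e-01 -1.80583315e-04
 -1.15867320e+00 -1.56254801e+00] [-0.35240546 -0.25170172 -0.98341573]
260.97626 [248 107] [262 264]
((555.994140625, -164.84352111816406), (9.867673873901367, 127.30780792236328), 89.1163558959961)
blue (89, 86, 326, 12) ((484.11639404296875, -166.7229461669922), (289.8502197265625, 5.954524993896484), 89.1260757446289)
blue (110, 230, 73, 9) ((624.1078491210938, -276.08160400390625), (74.1229248046875, 9.036277770996094), 89.97036743164062)
blue (324, 233, 68, 9) ((627.2950439453125, -58.27996063232422), (9.081164360046387, 68.97926330566406), 0.13387198746204376)
```

View pics/w1.png

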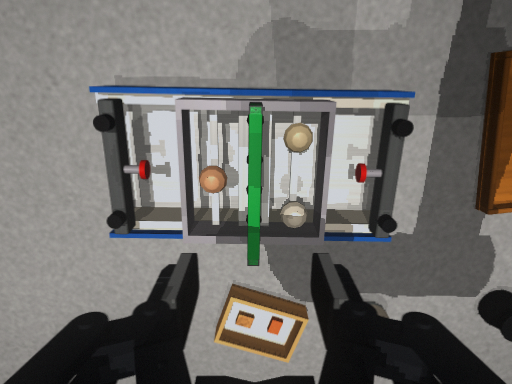

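The wrist view shows the handle at (255,185), the red pin tips at (144,169) for −y and (361,173) for +y, and the tray at the right edge. Pan yaw is about −0.9°. Next I'll estimate the pin gaps from the red tips and then descend.

```bash
python3 - <<'E'
from h import *; import pickle
s=pickle.load(open('pics/w1.pkl','rb')); im=cv2.imread('pics/w1.png'); d=np.load('pics/w1.npy')
hsv=cv2.cvtColor(im,cv2.COLOR_BGR2HSV)
r=cv2.inRange(hsv,(0,170,60),(6,255,255))|cv2.inRange(hsv,(174,170,60),(180,255,255)); r[:130]=0; r[220:]=0
for c in biggest(r,2):
    x,y,w,h=cv2.boundingRect(c); z0=d[r>0]
    for z in (60,66): print((x,y,w,h), z, onplane('wrist',[[x-.5,y+h/2],[x+w-.5,y+h/2]],z,s)[:,:2].round(1).tolist(), np.median(d[y:y+h,x:x+w]))
# sieve outer top walls: row y=120, edges
E
python3 -m crank '{"delta_pos":[[0,-0.001,0.03],[0,-0.001,0.03],[0,0,0.025],[0,0,0.02],[0,0,0.015],[0,0,0],[0,0,0]],"twist":[0.008,0.007,0,0,0,0,0]}' 0.6
python3 - <<'E'
from h import *
s=arm.read_state(); print(s['position'],R.from_quat(s['ee_rot']).as_matrix()[:,0])
im,d=imaging.get_image('wrist'); cv2.imwrite('pics/w2.png',im)
hsv=cv2.cvtColor(im,cv2.COLOR_BGR2HSV); g=cv2.inRange(hsv,(45,100,40),(85,255,255))
c=biggest(g)[0].reshape(-1,2); P=onplane('wrist',c,123,s)[:,:2].astype(np.float32); print(cv2.minAreaRect(P),np.median(d[g>0]))
E
```

```text
(139, 160, 7, 19) 60 [[554.6, -274.4], [554.6, -267.8]] 316.3877
(139, 160, 7, 19) 66 [[553.1, -272.3], [553.0, -265.8]] 316.3877
(359, 164, 7, 18) 60 [[557.8, -65.6], [557.8, -58.9]] 317.5825
(359, 164, 7, 18) 66 [[556.2, -67.5], [556.2, -61.0]] 317.5825
clock: 2.57
position: [556.3, -165.4, 183.8]
ee_rot: [0.713, 0.701, -0.001, -0.0]
contact_force: [0.5, -1.3, 0.9]
gripper_width: 51.1
[ 556.31051364 -165.44188806  183.76740904] [ 1.66770868e-02  9.99860879e-01 -3.13403886e-04]
((553.0107421875, -164.65338134765625), (9.836674690246582, 121.12810516357422), 89.12093353271484) 146.55304
```

View pics/w2.png

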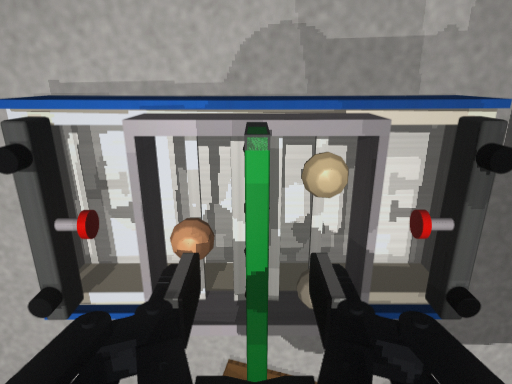

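The handle is centred between the fingers and the tips are clear of the pebbles. I'll descend 17 mm and close.

```bash
python3 -m crank '{"delta_pos":[[0.0007,0,0.009],[0,0,0.008],[0,0,0],[0,0,0]],"twist":[0,0,0,0]}' 0.5
python3 -m crank '{"delta_pos":[[0,0,0],[0,0,0],[0,0,0],[0,0,0],[0,0,0],[0,0,0],[0,0,0]],"twist":[0,0,0,0,0,0,0]}' 0
python3 - <<'E'
from h import *
s=arm.read_state(); print(s['position'],s['contact_force'],s['gripper_width'],s['wrist_torque'])
im,d=imaging.get_image('wrist'); cv2.imwrite('pics/w3.png',im)
E
```

```text
clock: 2.95
position: [556.8, -163.7, 166.6]
ee_rot: [0.712, 0.702, -0.0, -0.0]
contact_force: [1.0, -0.5, -0.1]
gripper_width: 43.3
clock: 3.53
position: [557.4, -163.6, 167.4]
ee_rot: [0.712, 0.702, 0.0, 0.0]
contact_force: [-0.3, 1.4, 2.7]
gripper_width: 8.9
[ 557.44179142 -163.62974443  167.43470908] [-0.25181998  1.35148338  2.71574068] 8.89513253051052 [0.27262154 0.10960804 0.0422118 ]
```

View pics/w3.png

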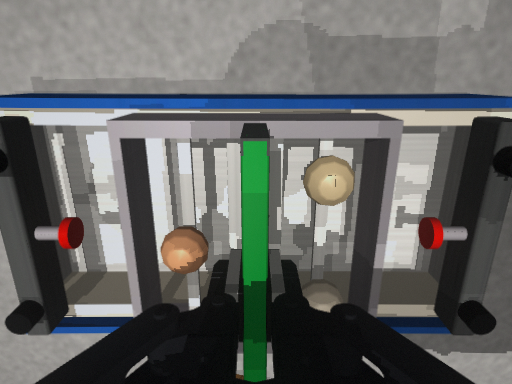

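The handle is gripped. Now I'll feel for the left pin.

```bash
python3 -m crank '{"delta_pos":[[0.007,0,0],[0.007,0,0],[0.004,0,0],[0,0,0],[0,0,0]],"twist":[0,0,0,0,0]}' | grep -E "pos|force"
for i in 1; do python3 -m crank '{"delta_pos":[[0.002,0,0],[0,0,0],[0,0,0]],"twist":[0,0,0]}'| grep -E "pos|force"; done
python3 -m crank '{"delta_pos":[[0.002,0,0],[0,0,0],[0,0,0]],"twist":[0,0,0]}'| grep -E "pos|force"
python3 -m crank '{"delta_pos":[[0.002,0,0],[0,0,0],[0,0,0]],"twist":[0,0,0]}'| grep -E "pos|force"
```

```text
position: [557.7, -144.6, 167.4]
contact_force: [-0.2, 1.6, 6.0]
position: [557.7, -143.1, 167.4]
contact_force: [-0.0, -0.7, 4.8]
position: [557.8, -141.2, 167.4]
contact_force: [-0.6, -0.6, 5.7]
position: [557.8, -139.3, 167.5]
contact_force: [0.0, -0.5, 5.6]
```

```bash
python3 -m crank '{"delta_pos":[[0.002,0,0],[0,0,0],[0,0,0]],"twist":[0,0,0]}'| grep -E "pos|force"
python3 -m crank '{"delta_pos":[[0.0015,0,0],[0,0,0],[0,0,0]],"twist":[0,0,0]}'| grep -E "pos|force"
python3 -m crank '{"delta_pos":[[0.0015,0,0],[0,0,0],[0,0,0]],"twist":[0,0,0]}'| grep -E "pos|force"
python3 -c "
from h import *
im,d=imaging.get_image('wrist'); cv2.imwrite('pics/w4.png',im)"
```

```text
position: [557.8, -137.3, 167.4]
contact_force: [-0.3, -2.5, 5.7]
position: [557.9, -135.9, 167.4]
contact_force: [-0.7, -2.8, 5.2]
position: [557.9, -134.4, 167.5]
contact_force: [-0.2, -1.2, 4.7]
```

View pics/w4.png

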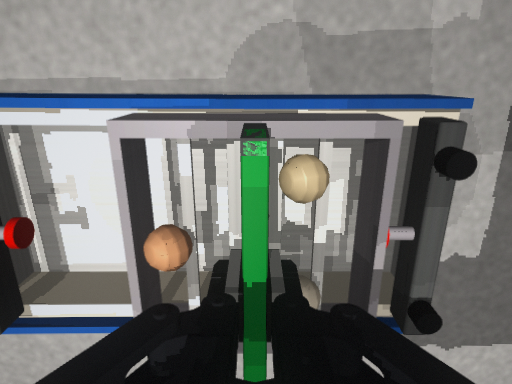

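The pin's red tip is now almost hidden by the sieve's +y wall at (388,233), so contact is imminent. I'll go on in small steps.

```bash
for k in 1 2 3; do python3 -m crank '{"delta_pos":[[0,0,0]],"twist":[0]}'| grep -E "force"; done
python3 -m crank '{"delta_pos":[[0.0015,0,0],[0,0,0]],"twist":[0,0]}'| grep -E "pos|force"
python3 -m crank '{"delta_pos":[[0,0,0]],"twist":[0]}'| grep -E "pos|force"
python3 -m crank '{"delta_pos":[[0.0015,0,0],[0,0,0]],"twist":[0,0]}'| grep -E "pos|force"
python3 -m crank '{"delta_pos":[[0,0,0]],"twist":[0]}'| grep -E "pos|force"
```

```text
contact_force: [0.2, -1.2, 5.4]
contact_force: [-0.4, -2.0, 5.7]
contact_force: [-0.1, -2.2, 5.6]
position: [557.9, -132.9, 167.5]
contact_force: [0.5, -2.6, 4.0]
position: [557.9, -132.9, 167.5]
contact_force: [-0.4, -2.0, 4.8]
position: [557.9, -131.7, 167.4]
contact_force: [0.1, -3.4, 5.9]
position: [557.9, -131.7, 167.4]
contact_force: [-0.5, -2.8, 5.6]
```

```bash

for k in 1; do python3 -m crank '{"delta_pos":[[0.002,0,0],[0,0,0]],"twist":[0,0]}'| grep -E "pos|force"; done
python3 -m crank '{"delta_pos":[[0,0,0]],"twist":[0]}'| grep -E "force"
python3 -m crank '{"delta_pos":[[0,0,0]],"twist":[0]}'| grep -E "force"
python3 -m crank '{"delta_pos":[[0.002,0,0],[0,0,0]],"twist":[0,0]}'| grep -E "pos|force"
python3 -m crank '{"delta_pos":[[0,0,0]],"twist":[0]}'| grep -E "force"
python3 -m crank '{"delta_pos":[[0,0,0]],"twist":[0]}'| grep -E "force"
python3 -c "
from h import *
im,d=imaging.get_image('wrist'); cv2.imwrite('pics/w5.png',im)
im,d=imaging.get_image('side'); cv2.imwrite('pics/s5.png',cv2.resize(im[130:240,200:310],None,fx=5,fy=5,interpolation=cv2.INTER_CUBIC))"
```

```text
position: [557.9, -129.9, 167.5]
contact_force: [-1.0, -3.5, 4.7]
contact_force: [0.1, -4.3, 5.1]
contact_force: [0.3, -3.1, 5.0]
position: [557.9, -128.1, 167.4]
contact_force: [-0.3, -5.5, 6.0]
contact_force: [-0.0, -4.3, 5.5]
contact_force: [1.0, -4.3, 5.1]
```

View pics/w5.png

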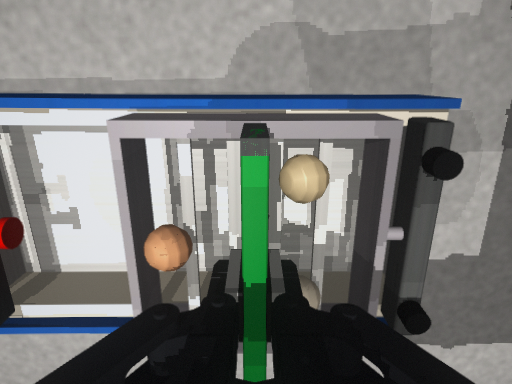

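View pics/s5.png

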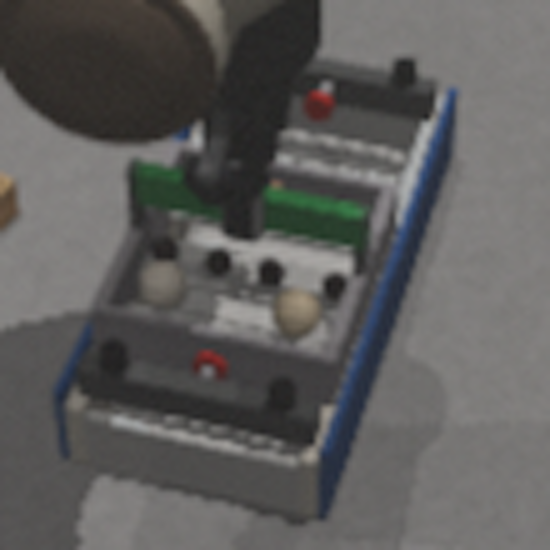

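Force against position puts the left pin's touch at TCP y of about −131.3. I'll move slowly to the right end and feel there.

```bash

python3 -m crank '{"delta_pos":[[-0.01,0,0],[-0.01,0,0],[-0.01,0,0],[-0.01,0,0],[-0.01,0,0],[-0.008,0,0],[0,0,0],[0,0,0]],"twist":[0,0,0,0,0,0,0,0]}'| grep -E "pos|force"
python3 -m crank '{"delta_pos":[[-0.004,0,0],[0,0,0]],"twist":[0,0]}'| grep -E "pos|force"
python3 -m crank '{"delta_pos":[[0,0,0]],"twist":[0]}'| grep -E "force"
python3 -m crank '{"delta_pos":[[-0.003,0,0],[0,0,0]],"twist":[0,0]}'| grep -E "pos|force"
python3 -m crank '{"delta_pos":[[0,0,0]],"twist":[0]}'| grep -E "force"
python3 -c "
from h import *
im,d=imaging.get_image('wrist'); cv2.imwrite('pics/w6.png',im)"
```

```text
position: [557.3, -185.9, 167.4]
contact_force: [1.4, -2.5, 4.6]
position: [557.3, -189.3, 167.4]
contact_force: [0.6, -1.0, 5.2]
contact_force: [0.3, -0.6, 4.7]
position: [557.2, -192.0, 167.5]
contact_force: [0.3, 0.3, 5.9]
contact_force: [0.7, -0.2, 5.0]
```

View pics/w6.png

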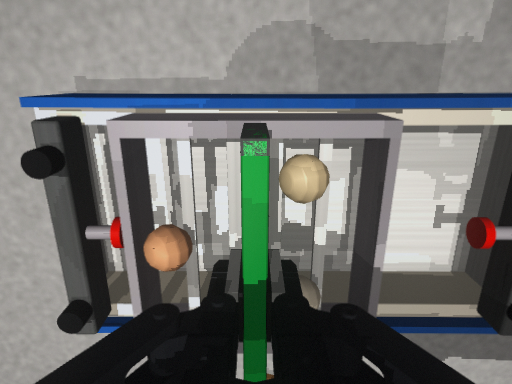

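The right pin's red tip is still well visible at (116,233), so there are about 6 to 8 mm to go.

```bash

S='{"delta_pos":[[0,0,0]],"twist":[0]}'
python3 -m crank '{"delta_pos":[[-0.004,0,0],[0,0,0]],"twist":[0,0]}'| grep -E "pos|force"
python3 -m crank '{"delta_pos":[[0,0,0]],"twist":[0]}'| grep -E "force"
python3 -m crank '{"delta_pos":[[-0.002,0,0],[0,0,0]],"twist":[0,0]}'| grep -E "pos|force"
python3 -m crank '{"delta_pos":[[0,0,0]],"twist":[0]}'| grep -E "force"
python3 -m crank '{"delta_pos":[[-0.002,0,0],[0,0,0]],"twist":[0,0]}'| grep -E "pos|force"
python3 -m crank '{"delta_pos":[[0,0,0]],"twist":[0]}'| grep -E "force"
python3 -m crank '{"delta_pos":[[-0.002,0,0],[0,0,0]],"twist":[0,0]}'| grep -E "pos|force"
python3 -m crank '{"delta_pos":[[0,0,0]],"twist":[0]}'| grep -E "force"
python3 -m crank '{"delta_pos":[[0,0,0]],"twist":[0]}'| grep -E "clock|force"
```

```text
position: [557.2, -195.9, 167.4]
contact_force: [-0.1, 1.1, 6.6]
contact_force: [-0.3, 0.2, 6.0]
position: [557.2, -197.7, 167.5]
contact_force: [-1.3, 1.6, 5.7]
contact_force: [-1.1, 1.2, 6.3]
position: [557.1, -199.6, 167.4]
contact_force: [0.4, 2.6, 6.4]
contact_force: [0.5, 2.2, 6.2]
position: [557.1, -201.2, 167.4]
contact_force: [0.1, 3.8, 6.3]
contact_force: [0.8, 4.3, 6.5]
clock: 9.37
contact_force: [-0.0, 3.5, 6.9]
```

The right touch is at about −199.5 to −200.5. First brisk stroke goes to the left, at a modest depth.

```bash

python3 -m crank '{"delta_pos":[[0.022,0,0],[0.026,0,0],[0.022,0,0],[0.008,0,0]],"twist":[0,0,0,0]}'| grep -E "pos|force"
python3 -m crank '{"delta_pos":[[0,0,0]],"twist":[0]}'| grep -E "pos|force"
python3 -m crank '{"delta_pos":[[0,0,0]],"twist":[0]}'| grep -E "pos|force"
python3 -c "
from h import *
im,d=imaging.get_image('wrist'); cv2.imwrite('pics/w7.png',im)
im,d=imaging.get_image('side'); cv2.imwrite('pics/s7.png',cv2.resize(im[130:240,200:310],None,fx=5,fy=5,interpolation=cv2.INTER_CUBIC))"
```

```text
position: [558.1, -123.1, 167.5]
contact_force: [0.7, -9.4, 4.3]
position: [558.1, -123.7, 167.4]
contact_force: [0.4, -6.1, 4.5]
position: [558.1, -124.9, 167.4]
contact_force: [-0.3, -5.7, 6.5]
```

View pics/w7.png

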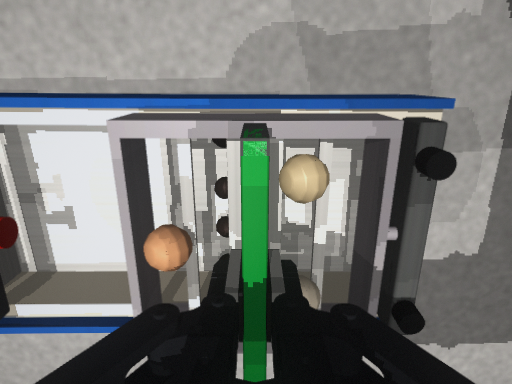

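View pics/s7.png

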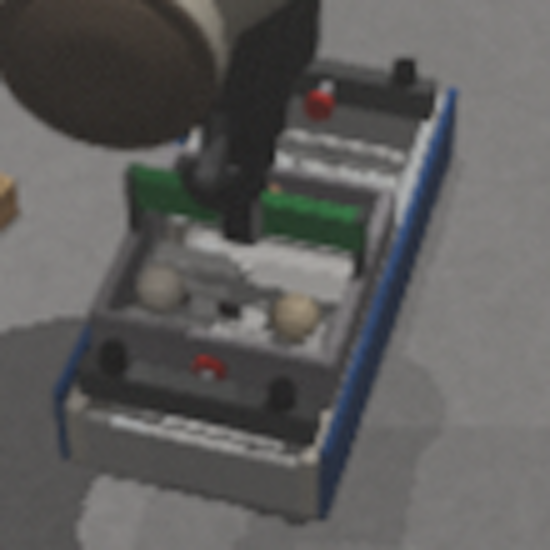

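The left knock was good: peak −123 is about 8 mm in, and 5.7 N static. The dark pebbles moved to the −y side of the trough, around (222,190). The next strokes alternate.

```bash

python3 -m crank '{"delta_pos":[[-0.022,0,0],[-0.028,0,0],[-0.024,0,0],[-0.008,0,0]],"twist":[0,0,0,0]}'| grep -E "pos|force"
python3 -m crank '{"delta_pos":[[0,0,0]],"twist":[0]}'| grep -E "pos|force"
python3 -m crank '{"delta_pos":[[0,0,0]],"twist":[0]}'| grep -E "pos|force"
python3 -c "
from h import *
im,d=imaging.get_image('wrist'); cv2.imwrite('pics/w8.png',im)"
```

```text
position: [557.1, -208.0, 167.5]
contact_force: [2.2, 11.2, 9.8]
position: [557.1, -207.6, 167.4]
contact_force: [-0.2, 5.0, 8.6]
position: [557.1, -206.6, 167.4]
contact_force: [0.4, 4.6, 7.5]
```

View pics/w8.png

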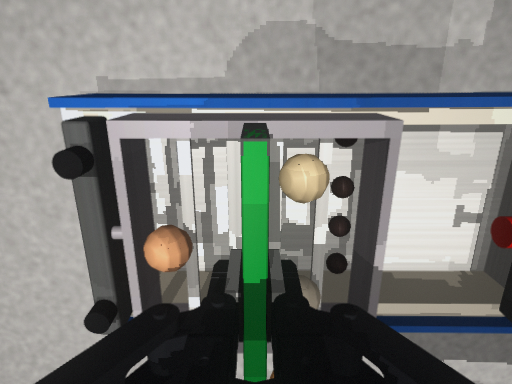

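The right knock was good too: peak −208, static about 5 N. All four dark pebbles rolled across to the +y wall, around (342,187) to (337,263). Next stroke is to the left.

```bash

python3 -m crank '{"delta_pos":[[0.022,0,0],[0.028,0,0],[0.025,0,0],[0.008,0,0]],"twist":[0,0,0,0]}'| grep -E "pos|force"
python3 -m crank '{"delta_pos":[[0,0,0]],"twist":[0]}'| grep -E "pos|force"
python3 -m crank '{"delta_pos":[[0,0,0]],"twist":[0]}'| grep -E "pos|force"
python3 -c "
from h import *
im,d=imaging.get_image('wrist'); cv2.imwrite('pics/w9.png',im)"
```

```text
position: [558.1, -122.6, 167.5]
contact_force: [0.2, -10.1, 4.6]
position: [558.2, -123.2, 167.4]
contact_force: [0.3, -6.8, 5.2]
position: [558.1, -124.3, 167.4]
contact_force: [0.3, -6.2, 6.6]
```

View pics/w9.png

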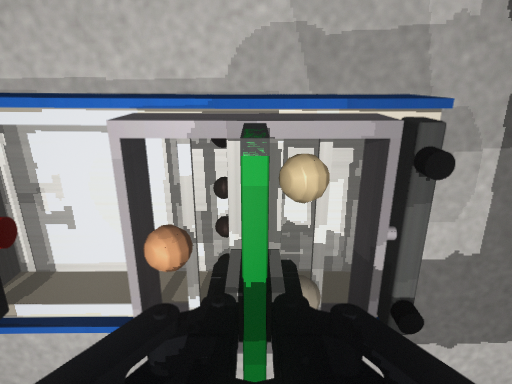

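The dark pebbles' image shifts (222→342→222) match objects standing still in the pan, so they may have dropped already. I'll check depth there and go on with the remaining knocks.

```bash

python3 -m crank '{"delta_pos":[[-0.022,0,0],[-0.028,0,0],[-0.025,0,0],[-0.0085,0,0]],"twist":[0,0,0,0]}'| grep -E "pos|force"
python3 -m crank '{"delta_pos":[[0,0,0]],"twist":[0]}'| grep -E "pos|force"
python3 -m crank '{"delta_pos":[[0,0,0]],"twist":[0]}'| grep -E "pos|force"
python3 - <<'E'
from h import *
s=arm.read_state(); im,d=imaging.get_image('wrist'); cv2.imwrite('pics/w10.png',im)
m=imaging.camera_model('wrist'); M=T('wrist',m,s); k=K(m)
g=im.max(2)<70
for u,v in ((345,142),(342,187),(340,226),(337,263),(303,178)):
    z=d[v,u]; p=M@np.array([(u-k[0,2])/k[0,0]*z,-(v-k[1,2])/k[0,0]*z,-z,1]); print(u,v,z,p[:3].round(1),im[v,u])
E
```

```text
position: [557.0, -208.7, 167.4]
contact_force: [0.4, 11.3, 10.2]
position: [557.1, -208.4, 167.4]
contact_force: [-0.0, 5.1, 8.8]
position: [557.0, -207.4, 167.4]
contact_force: [0.8, 4.9, 7.0]
345 142 219.81917 [ 511.8 -148.1   18.2] [26 27 31]
342 187 229.76776 [ 542.4 -148.    18.2] [37 40 49]
340 226 237.64954 [ 570.5 -147.8   19.6] [47 51 61]
337 263 248.69948 [ 600.7 -147.7   18.4] [25 27 31]
303 178 165.83357 [ 518.4 -183.2   77.7] [165 209 229]
```

View pics/w10.png

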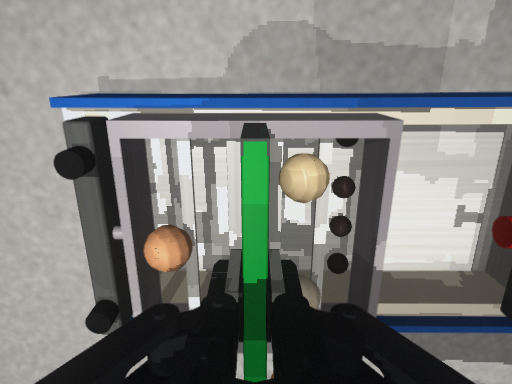

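All four dark pebbles are in the pan, with tops at z of about 18–20. I'll do the remaining knocks plus one spare pair for margin.

```bash

python3 -m crank '{"delta_pos":[[0.022,0,0],[0.028,0,0],[0.025,0,0],[0.0085,0,0],[0,0,0],[0,0,0]],"twist":[0,0,0,0,0,0]}'| grep -E "pos|force"
python3 -m crank '{"delta_pos":[[-0.022,0,0],[-0.028,0,0],[-0.025,0,0],[-0.0095,0,0],[0,0,0],[0,0,0]],"twist":[0,0,0,0,0,0]}'| grep -E "pos|force"
python3 -m crank '{"delta_pos":[[0.022,0,0],[0.028,0,0],[0.025,0,0],[0.0095,0,0],[0,0,0],[0,0,0]],"twist":[0,0,0,0,0,0]}'| grep -E "pos|force"
python3 -m crank '{"delta_pos":[[-0.022,0,0],[-0.028,0,0],[-0.025,0,0],[-0.0095,0,0],[0,0,0],[0,0,0]],"twist":[0,0,0,0,0,0]}'| grep -E "pos|force"
python3 - <<'E'
from h import *
im,d=imaging.get_image('wrist'); cv2.imwrite('pics/w11.png',im)
im,d=imaging.get_image('side'); cv2.imwrite('pics/s11.png',im)
E
```

```text
position: [558.1, -124.5, 167.4]
contact_force: [1.1, -5.3, 6.7]
position: [557.0, -208.6, 167.4]
contact_force: [-0.5, 5.4, 8.1]
position: [558.1, -124.6, 167.4]
contact_force: [-0.0, -5.3, 6.7]
position: [557.0, -208.7, 167.4]
contact_force: [0.2, 4.9, 9.5]
```

View pics/w11.png

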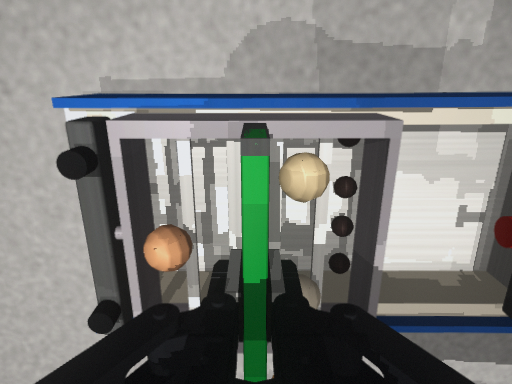

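View pics/s11.png

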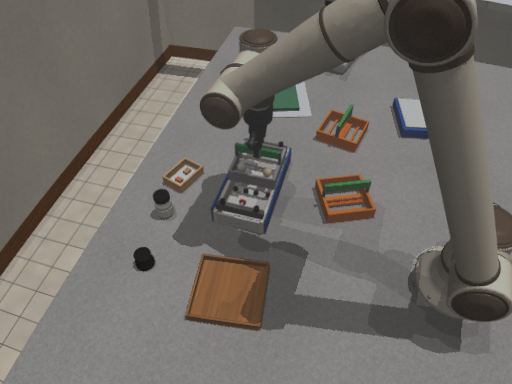

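All the knocks are done, the smalls are in the pan and the three larges are still in the sieve. I'll centre the sieve off the pin and lift.

```bash

python3 -m crank '{"delta_pos":[[0.01,0,0],[0.012,0,0],[0.012,0,0],[0.008,0,0],[0,0,0],[0,0,-0.001],[0,0,-0.002],[0,0,-0.004]],"twist":[0,0,0,0,0,0,0,0]}'| grep -E "pos|force"
python3 -m crank '{"delta_pos":[[0,0,-0.007],[0,0,-0.012],[0,0,-0.016],[0,0,-0.018],[0,0,-0.018],[0,0,-0.016],[0,0,-0.008],[0,0,0]],"twist":[0,0,0,0,0,0,0,0]}'| grep -E "pos|force|width"
python3 - <<'E'
from h import *
s=arm.read_state();im,d=imaging.get_image('wrist'); cv2.imwrite('pics/w12.png',im)
im,d=imaging.get_image('side'); cv2.imwrite('pics/s12.png',im)
im,d=imaging.get_image('top'); cv2.imwrite('pics/t12.png',im)
E
```

```text
position: [555.2, -166.4, 171.4]
contact_force: [-0.5, -0.8, -4.3]
position: [557.4, -166.5, 270.6]
contact_force: [0.1, -0.9, -4.4]
gripper_width: 9.3
```

View pics/w12.png

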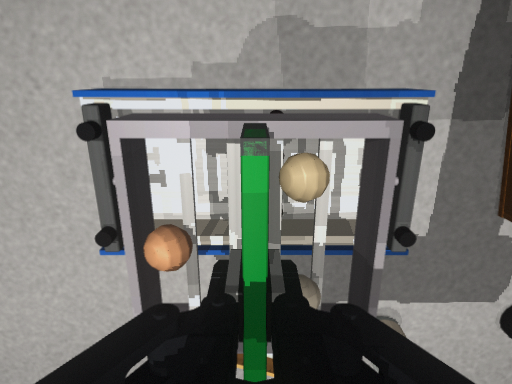

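View pics/s12.png

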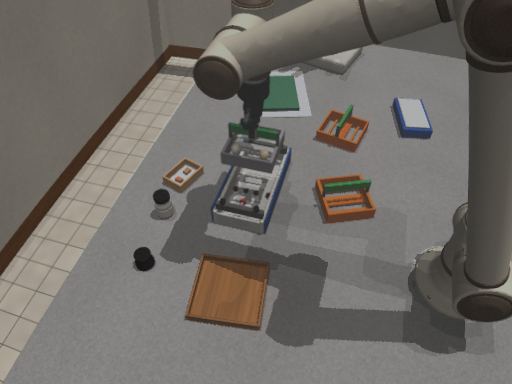

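The sieve is lifted level with three pale pebbles in it, and the four dark ones show in the pan. I'll carry it over to the tray at (522,165) and turn it +7.8°.

```bash

python3 -m crank '{"delta_pos":[[0.014,-0.003,0],[0.024,-0.003,0],[0.03,-0.004,0],[0.032,-0.004,0],[0.032,-0.004,0],[0.032,-0.004,0],[0.032,-0.004,0],[0.032,-0.004,0]],"twist":[0,0,0,0,0,0,0,0]}'| grep -E "pos|force"
python3 -m crank '{"delta_pos":[[0.032,-0.004,0],[0.03,-0.004,0],[0.022,-0.003,0],[0.013,0,0],[0.006,0,0],[0,0,0],[0,0,0],[0,0,0]],"twist":[0,0,0,-0.034,-0.034,-0.034,-0.034,0]}'| grep -E "pos|force|rot"
python3 - <<'E'
from h import *
s=arm.read_state();print(s['position'],R.from_quat(s['ee_rot']).as_matrix()[:,0], s['clock']);im,d=imaging.get_image('wrist'); cv2.imwrite('pics/w13.png',im)
im,d=imaging.get_image('side'); cv2.imwrite('pics/s13.png',im)
im,d=imaging.get_image('top'); cv2.imwrite('pics/t13.png',im)
im=cv2.imread('pics/s12.png'); hsv=cv2.cvtColor(im,cv2.COLOR_BGR2HSV)
w=cv2.inRange(hsv,(5,90,40),(20,255,255)); w[:240]=0; w[:,:180]=0; w[:,280:]=0
c=biggest(w)[0].reshape(-1,2); P=onplane('side',c,22)[:,:2].astype(np.float32); print(cv2.minAreaRect(P))
E
```

```text
position: [529.4, 63.5, 267.4]
contact_force: [1.5, 1.3, -4.2]
position: [520.8, 164.6, 268.0]
ee_rot: [0.663, 0.749, -0.001, -0.0]
contact_force: [0.1, 0.1, -3.7]
[520.75588556 164.61410305 268.04317953] [-1.21498406e-01  9.92591158e-01 -9.65075698e-04] 16.5333
((522.09326171875, 171.69769287109375), (167.9211883544922, 174.80746459960938), 6.795347213745117)
```

View pics/w13.png

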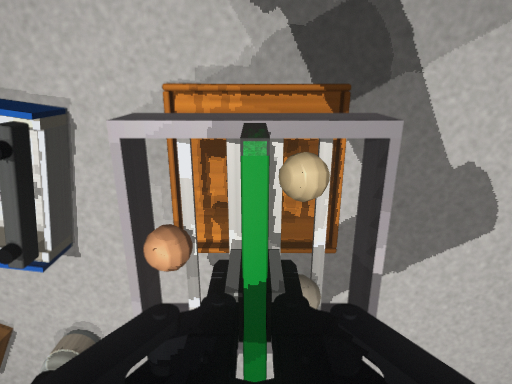

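View pics/s13.png

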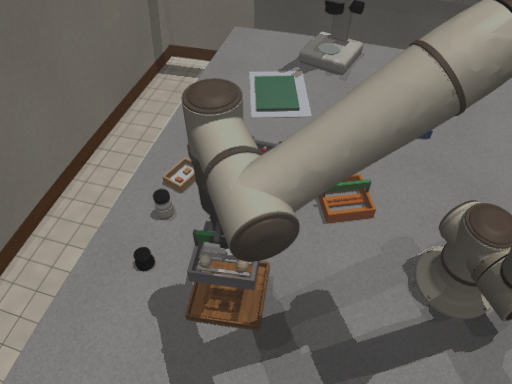

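The tray is aligned under the sieve, with its near rim at (165,86) to (350,86). I'll check its centre from those corners.

```bash
python3 - <<'E'
from h import *
s=arm.read_state()
im=cv2.imread('pics/w13.png'); cv2.imwrite('pics/c13.png',cv2.resize(im[70:270,150:365],None,fx=3,fy=3))
P=onplane('wrist',[[163.5,85],[350.5,85]],22,s)[:,:2]; print(P)
m=P.mean(0); e=(P[1]-P[0])/np.linalg.norm(P[1]-P[0]); n=np.array([e[1],-e[0]]); print(np.linalg.norm(P[1]-P[0]),e, 'centre',m+84*n)
E
```

```text
[[451.09851092  74.95555792]
 [431.32399654 238.8524837 ]]
165.08553448979367 [-0.11978345  0.99280004] centre [524.60645736 166.96583037]
```

View pics/c13.png

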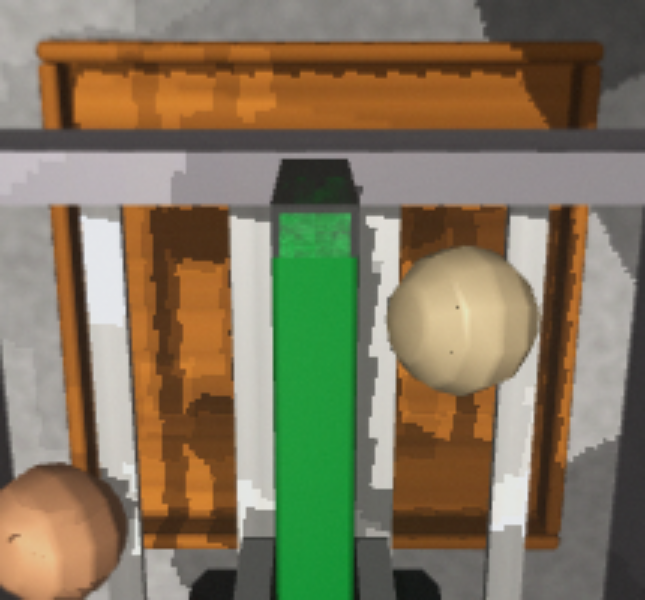

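```bash

python3 -m crank '{"delta_pos":[[0.0012,0.004,0.01],[0,0,0.02],[0,0,0.025],[0,0,0.025],[0,0,0.02],[0,0,0.012],[0,0,0.006],[0,0,0]],"twist":[0,0,0,0,0,0,0,0]}'| grep -E "pos|force"
python3 - <<'E'
from h import *
s=arm.read_state();im,d=imaging.get_image('wrist'); cv2.imwrite('pics/w14.png',im)
im,d=imaging.get_image('side'); cv2.imwrite('pics/s14.png',cv2.resize(im[210:340,150:300],None,fx=4,fy=4))
E
```

```text
position: [524.2, 166.5, 148.9]
contact_force: [-0.8, -0.3, -4.8]
```

View pics/w14.png

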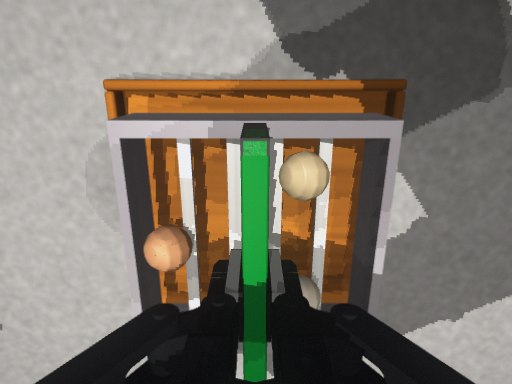

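View pics/s14.png

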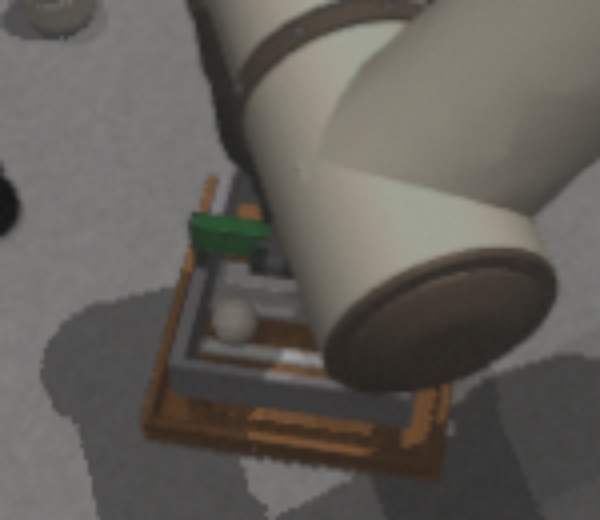

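The sieve is centred between the tray's sides: rim at 104 to 407, sieve at 107 to 402. I'll do one numeric check in x, then a slow descent.

```bash
python3 - <<'E'
from h import *
s=arm.read_state()
P=onplane('wrist',[[103.5,80],[407,80]],22,s)[:,:2]
m=P.mean(0); e=(P[1]-P[0])/np.linalg.norm(P[1]-P[0]); n=np.array([e[1],-e[0]]); print(np.linalg.norm(P[1]-P[0]),e,'tray centre',m+84*n)
Q=onplane('wrist',[[108,114],[402,114]],s['position'][2]-122.4+36,s)[:,:2]; m=Q.mean(0); print('sieve near edge',np.linalg.norm(Q[1]-Q[0]),'centre',m+66*n)
E
python3 -m crank '{"delta_pos":[[0,0,0.005],[0,0,0.005],[0,0,0.004],[0,0,0.002],[0,0,0],[0,0,0]],"twist":[0,0,0,0,0,0]}'| grep -E "pos|force"
```

```text
167.41688224201152 [-0.12119015  0.99262931] tray centre [525.36136171 167.51890209]
sieve near edge 131.52281414085087 centre [521.55904115 166.88615953]
position: [524.7, 167.1, 134.9]
contact_force: [-0.1, 0.0, -3.7]
```

```bash
python3 -m crank '{"delta_pos":[[0,0.0025,0],[0,0,0.002],[0,0,0.001],[0,0,0]],"twist":[0,0,0,0]}'| grep -E "pos|force"
python3 -m crank '{"delta_pos":[[0,0,0.001],[0,0,0.001],[0,0,0]],"twist":[0,0,0]}'| grep -E "pos|force"
python3 -m crank '{"delta_pos":[[0,0,0.001],[0,0,0]],"twist":[0,0]}'| grep -E "pos|force"
python3 -m crank '{"delta_pos":[[0,0,0.001],[0,0,0]],"twist":[0,0]}'| grep -E "pos|force"
```

```text
position: [527.1, 167.3, 131.6]
contact_force: [-0.3, -0.5, -4.1]
position: [527.1, 167.3, 129.7]
contact_force: [-0.0, -0.3, -4.6]
position: [527.1, 167.4, 128.8]
contact_force: [-0.6, -0.1, -4.1]
position: [527.2, 167.4, 128.4]
contact_force: [-2.1, -0.1, 0.8]
```

Touchdown at z = 128.4. I'll settle and release.

```bash
python3 -m crank '{"delta_pos":[[0,0,0.0005],[0,0,0],[0,0,0]],"twist":[0,0,0]}'| grep -E "pos|force"
python3 -m crank '{"delta_pos":[[0,0,0],[0,0,0],[0,0,0],[0,0,0],[0,0,0]],"twist":[0,0,0,0,0]}' 0.5| grep -E "pos|force|width"
python3 -m crank '{"delta_pos":[[0,0,-0.004],[0,0,-0.008],[0,0,-0.015],[0,0,-0.025],[0,0,-0.03],[0,0,-0.03],[0,0,-0.02],[0,0,0]],"twist":[0,0,0,0,0,0,0,0]}' | grep -E "clock|pos|force|width"
python3 - <<'E'
from h import *
s=arm.read_state();im,d=imaging.get_image('wrist'); cv2.imwrite('pics/w15.png',im)
P=None
hsv=cv2.cvtColor(im,cv2.COLOR_BGR2HSV); g=cv2.inRange(hsv,(45,100,40),(85,255,255))
c=biggest(g)[0].reshape(-1,2); P=onplane('wrist',c,84,s)[:,:2].astype(np.float32); print('handle',cv2.minAreaRect(P))
im,d=imaging.get_image('side'); cv2.imwrite('pics/s15.png',im)
E
```

```text
position: [527.2, 167.4, 128.4]
contact_force: [-3.9, -0.3, 5.3]
position: [527.4, 167.5, 127.4]
contact_force: [0.1, 0.1, -1.0]
gripper_width: 42.5
clock: 20.2
position: [529.3, 168.3, 265.7]
contact_force: [-1.1, -0.7, -0.2]
gripper_width: 42.5
handle ((525.4769287109375, 167.1046142578125), (127.13179016113281, 9.805584907531738), 6.9818501472473145)
```

View pics/w15.png

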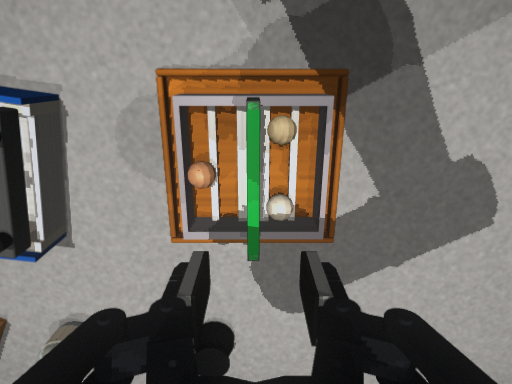

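View pics/s15.png

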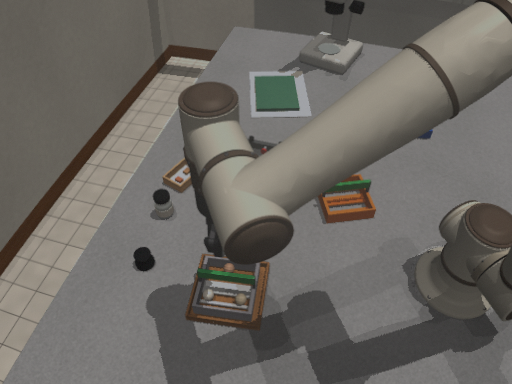

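The sieve sits flat inside the tray with three pale pebbles. Last check is the pan and the bystanders from the top.

```bash
python3 - <<'E'
from h import *
im,d=imaging.get_image('top'); cv2.imwrite('pics/t16.png',cv2.resize(im[100:250,120:345],None,fx=3.4,fy=3.4,interpolation=cv2.INTER_CUBIC))
s=arm.read_state(); print(s['joint_vel'].round(3) if hasattr(s['joint_vel'],'round') else s['joint_vel'])
E
```

```text
[-0.     0.025 -0.022 -0.003  0.002 -0.   ]
```

View pics/t16.png

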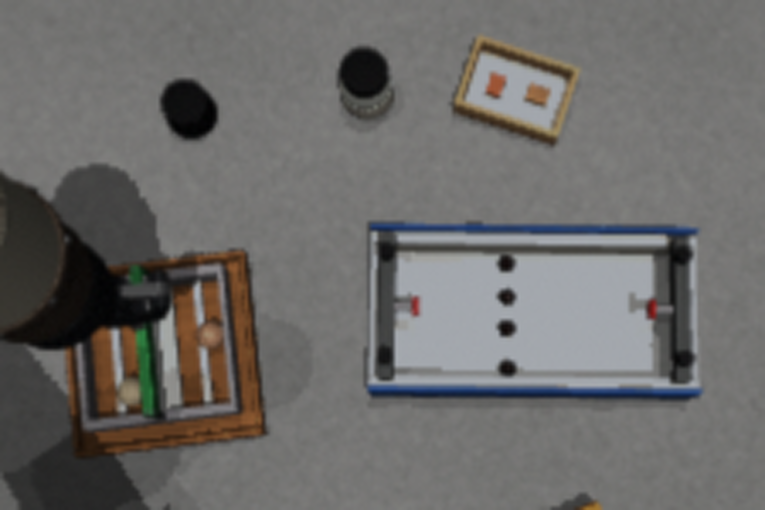

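The four dark pebbles lie in the pan in a column at about x = 507. The sieve is in the tray, and the jar, box and loupe stand where they were. I'll hand the job in.

```bash
python3 -m crank '{"delta_pos":[[0,0,0],[0,0,0],[0,0,0]],"twist":[0,0,0]}' | grep -E "clock|force"
python3 -c "
from bench import job_done
print(job_done())"
```

```text
clock: 20.6
contact_force: [-1.0, -0.0, -0.6]
the job is handed in; nothing more can be done
None
```

I handed the job in at 20.6 s, and as far as my last checks show, every requirement was met; no verdict was reported.

- **Shaking:** I gripped the steel sieve by its green handle and felt out both pins. I then gave eight brisk knocks, left and right in turn with left first, four at each end. I estimate each pressed its pin about 4–8 mm. For the right pin, force suggested 4–6 mm and position 7–8 mm; both are well above 3 mm and below 14 mm.
- **Pebbles:** All four dark pebbles dropped through on the first stroke; depth readings showed them on the pan floor. The last top picture shows the four in the pan, and the last wrist picture shows all three pale ones in the sieve.
- **Placing:** I lifted the sieve out and lowered it into the tray, where the largest upward force I read was about 5 N. After release the sieve looked flat. I measured its centre at about (525.5, 167.1), against two to three tray estimates between (522, 165.5) and (525.4, 167.5), so it is within about 4 mm.
- **Bystanders:** The jar, specimen box and loupe look undisturbed, judged by eye only. The gripper was clear of everything.

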